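Lay up the sharing board

TASK

Lay up the sharing board: set the large orange fritter in the middle of the round black plate and the small green fritter centred on top of it, and stand the dip bowl in the middle of the square white plate. Put the half lime, cut side down, on the wooden board midway between the two plates, and stand the white salt pot on the board behind the lime, on the side away from the robot and in line with it across the board, leaving about 3 cm between them. Leave the half lemon and the black pepper pot where they are.

Things in the scene. Friction and masses are not known exactly. Their poses are not given: they have to be found in the camera images.
- board: fixed wooden serving board, 240 (its x) by 360 (its y) by 18 mm thick; origin at the centre of its underside, top 18 mm above. Its x points away from the robot (turned at most 0.2 rad), its y along its length to the robot's left. The two plates lie on it, 100 mm either side of its centre along its y (which is on which side varies), so its centre is midway between them
- round_plate: round flat black slate plate without a rim, 120 mm across, 8 mm thick, fixed on the board; origin at the centre of its underside (top 8 mm above it)
- square_plate: square flat white ceramic plate without a rim, 110 by 110 mm, 8 mm thick, fixed on the board, sides parallel to the board's; origin at the centre of its underside (top 8 mm above it)
- orange_fritter: large orange firm fritter with brown flecks, a loose rigid disc 64 mm across and 18 mm thick, lying flat on the worktop; origin at the centre of its underside, z up; 70 to 120 g
- green_fritter: small green firm fritter, a loose rigid disc 54 mm across and 16 mm thick, lying flat on the worktop; origin at the centre of its underside, z up; 45 to 80 g
- dip_bowl: empty beige dip bowl, straight-sided and round, 62 mm outside diameter, 40 mm high, wall 4 mm, open at the top, standing on the worktop; origin at the centre of its underside, z up; 110 to 200 g
- lime_half: half a lime, green, cut side down: a dome 46 mm across and 32 mm high whose lowest 13 mm are straight-sided; on the worktop; origin at the centre of the flat cut face, z up; 40 to 70 g
- salt_pot: all-white salt pot, an upright cylinder 40 mm across and 58 mm high (top 13 mm is the 38 mm wide cap); on the worktop; origin at the centre of its underside, z up; 105 to 190 g
- lemon_half: half a lemon, yellow, same shape and size as the half lime, loose on the worktop, not to be moved; origin at the centre of its flat face
- pepper_pot: black pepper pot, same shape and size as the salt pot, loose on the worktop, not to be moved; origin at the centre of its underside
Not all that is in view belongs to the job. Several things look just like the lime_half: the one meant starts farthest to the robot's right.

How it is judged:
By the outcome, as a careful person would: the job done as asked, in the order asked, and still so for the second after the job is handed in, with the robot touching nothing.
It also fails if it takes over 122 s, if anything falls off the work surface, if the arm or the gripper's body presses on something with over 40 N, if the wrist force passes 120 N, or if a joint passes its speed limit or range.

ROBOT

A 7-joint arm with a two-finger parallel gripper is mounted at the origin on the work surface. World frame = base frame: x ahead of the robot, y to its left, z up, the work surface at z = 0. Lengths are in m, angles in rad, forces in N, time in s.
With the tool pointing down it reaches from about 0.4 to 0.85 m from the base axis. Payload 10.4 kg.
Tool frame: the origin (TCP) lies at the centre of the arm's flange, where the gripper is bolted on; the fingertips stand 182 mm ahead of it and the grasp point (between the pads) lies r.grasp_offset ahead of it (r.grasp_offset is the distance from the TCP to the grasp point, in m); z points along the fingers, y is the line along which they close (so a half turn about z gives the same grasp; the last joint's range is limited). The gripper opens to 87 mm and grips with 3 to 60 N. Pads are 19 mm wide; open, the fingers measure 117 mm over their backs; the gripper's body (75 mm by 190 mm) begins 51 mm behind the grasp point.
Start: joints at [1.235, 0.332, -0.065, 1.46, 0.022, 1.35, -0.088], TCP at [0.192, -0.595, 0.405] pointing down, gripper open.
Joint ranges: [-2.6, 2.6], [-0.5, 2.12], [-1.47, 1.34], [0.16, 2.42], [-1.27, 4.41], [0.06, 2.06], [-2.6, 2.6]. Speed limits (rad/s): [2.22, 2.22, 2.79, 2.79, 3.14, 3.14, 3.14].

INTERFACE

Orientations are given as a unit quaternion [x, y, z, w].
In Python, from bench import status, vision, job, spotter, r gives the robot as it stands. The module is installed in compiled form; this text tells all that it offers.
- The arm moves only by the tool play_rows, never from a script. Its argument "series" is a list of rows, each a list of 6 numbers: the shift along the tool's x, y, z each as a share of 150 mm, from -1 to 1, then the turn, a rotation vector about the tool's x, y, z each as a share of 30 degrees, from -1 to 1. In form: [[x, y, z, ax, ay, az], ...]. A call has 1 to 5 rows; each row is the pose to reach, as a shift and turn from the pose commanded when the call began, along the tool's axes at that moment; what a row does not reach only later rows make up. A row lasts 1/10 s, in which the tool goes at most 50 mm and 8.59 degrees, less where a joint would pass 70% of its speed; a pose out of reach is approached as far as the arm can. A call with a number of a shift or a turn outside -1 to 1 is refused whole. A call with a gripper value outside its range is refused whole. "fingers" is the opening, from -1 (shut) to 1 (fully open), set as the call begins (left out, the last holds). The fingers move at their own pace and stop on an object; "squeeze" is the grip in N (left out, the last holds). Time passes only in rows, so rows that repeat a pose let the fingers close. It gives the time, the measured TCP pose, the force, the opening and the grip force at its end, in the units of the state.
- status.read_state(): the state, without advancing time (a new reading comes with each control period).
- vision.camera(name): name is "scene" or "top" or "wrist"; returns the picture (384x512x3 uint8, blue, green, red); there is no depth.
- vision.calibration(name): a dict with "fx", "fy", "cx", "cy" (pixels), "rvec" (rotation vector, rad) and "tvec" (3), from world to camera coordinates, as OpenCV has them; the wrist camera has in their place "T_tool_cam" (4x4, takes a point from camera to tool coordinates, whose origin is the TCP and whose axes are the flange's). Camera axes: x right, y down, z forward; pixel columns grow to the right and rows downward; lengths in m; the calibration is good to about 2 mm. A picture is of the moment at which its call begins: read the wrist's pose just before it. calibration takes no time and is no camera call.
- job.close_job(): hands the job in; it is judged then, once.
Trained networks look in the newest picture that a camera, given by its name, has taken for a name from the list of things; names that differ only in an ending like _2 or _b are one class to them, and where a whole thing is asked for, a point or a joint stands for the part that bears it (a point fixed in the world has none). Each returns a list of dicts, best first, with "conf" (0 to 1); they miss things now and then, are a little off and sometimes report something else, mostly with a low value. They report only what shows in the picture. A call takes as long as a camera call. They do not tell look-alikes from the thing itself.
- spotter.boxes_of(camera, name): "point" ([x, y, z] in m, in world coordinates, good to about 4 mm: the middle of the surface that is visible of it).
- spotter.regions_of(camera, name): "pixels" (384x512 bool, what is visible of it).
The state is a dict: "time": time; "joint_positions": joint angles; "joint_vel": joint speeds; "joint_torque": joint torques, N m; "ee_pos": TCP position; "eef_rot": TCP orientation; "ft_force": force on the tool from outside, world axes, zero at the start; "torque": the same for the moment, N m; "width": finger opening in m; "grip_force": force on a finger pad.
Only numpy, scipy, OpenCV 4.12 (cv2) and the standard library are available. Lean on these libraries where they do the work, as an engineer would, in place of code of your own. Each camera call takes 0.05 s, during which the arm holds its last target. There are 200 camera calls.

## Working session

There is one attempt and no reset: what is moved stays moved. The work goes in short steps, Python scripts to look and compute and a tool call to move; the robot and the scene stay as the last step left them, time stands still between calls to the robot, and variables do not carry over. Pictures are saved under pics/ and viewed, at most 14 in all, crops included, and the job is handed in when it is done.

Besides the shell and the picture viewer there is one more tool, called after "Request:" as name(argument=value, ...), one argument or row to a line, values as JSON. play_rows: Moves the arm, as the interface text tells. Shift numbers are shares of 150 mm and turn numbers shares of 30 degrees, none past 1 either way. Its arguments: {"type":"object","properties":{"series":{"type":"array","items":{"type":"array","items":{"type":"number"}}},"fingers":{"type":"number"},"squeeze":{"type":"number"}},"required":["series"]}

```bash
mkdir -p pics
python3 - <<'E'
from bench import status, vision, job, spotter, r
import cv2,numpy as np
print(status.read_state(), r.grasp_offset)
for c in ("top","scene"):
    im=vision.camera(c); cv2.imwrite(f"pics/{c}0.png",im)
    k=vision.calibration(c); print(c,k)
for n in "board round_plate square_plate orange_fritter green_fritter dip_bowl lime_half salt_pot lemon_half pepper_pot".split():
    print(n,[(np.round(d["point"],3).tolist(),round(d["conf"],2)) for d in spotter.boxes_of("top",n)])
print(vision.calibration("wrist"))
E
```

```text
{'time': 0.0, 'joint_positions': array([ 1.23541427,  0.33287005, -0.06467913,  1.46093033,  0.02157666,
        1.34989457, -0.08845806]), 'joint_vel': array([ 1.04306946e-03,  6.44975830e-04,  5.90934401e-04, -2.56892354e-04,
       -1.71568045e-03, -1.61291186e-04, -5.18172365e-05]), 'joint_torque': array([ 2.92452651e-04, -6.23258686e+01,  2.48427055e-02, -3.89895165e+01,
       -6.13125809e-02,  3.98652290e-02,  1.53655933e-04]), 'ee_pos': array([ 0.19227706, -0.59455688,  0.40396008]), 'eef_rot': array([ 9.87792637e-01,  1.55772947e-01, -1.33762405e-04, -6.91187850e-04]), 'ft_force': array([0.10088419, 0.3218308 , 0.08803764]), 'torque': array([0.0047889 , 0.02348701, 0.02320473]), 'grip_force': 0.0, 'width': 0.08733609800765023} 0.1635
top {'fx': 454.364002758691, 'fy': 454.364002758691, 'cx': 267.10016153649616, 'cy': 199.80567909269647, 'rvec': array([ 2.13853207, -2.10638392,  0.18652609]), 'tvec': array([0.01613824, 0.49527994, 1.06286559])}
scene {'fx': 364.42288601087216, 'fy': 364.42288601087216, 'cx': 259.75945918089496, 'cy': 184.60107141718868, 'rvec': array([ 1.5024
[... 402 characters left out ...]
-0.31, 0.019], 0.68), ([0.378, 0.003, 0.024], 0.56)]
salt_pot [([0.45, 0.285, 0.058], 0.81)]
lemon_half [([0.47, 0.398, 0.026], 0.57)]
pepper_pot [([0.564, 0.402, 0.056], 0.71), ([0.542, -0.309, 0.025], 0.23), ([0.449, -0.311, 0.013], 0.22)]
{'fx': 274.6705468937187, 'fy': 274.6705468937187, 'cx': 255.10125480094322, 'cy': 187.55431249837025, 'T_tool_cam': array([[-7.89487241e-04, -9.65638284e-01, -2.59888593e-01,
         6.97183095e-02],
       [ 9.99999595e-01, -6.50033753e-04, -6.22533838e-04,
        -6.78398142e-04],
       [ 4.32206150e-04, -2.59888979e-01,  9.65638406e-01,
         2.00967328e-02],
       [ 0.00000000e+00,  0.00000000e+00,  0.00000000e+00,
         1.00000000e+00]])}
```

View pics/top0.png

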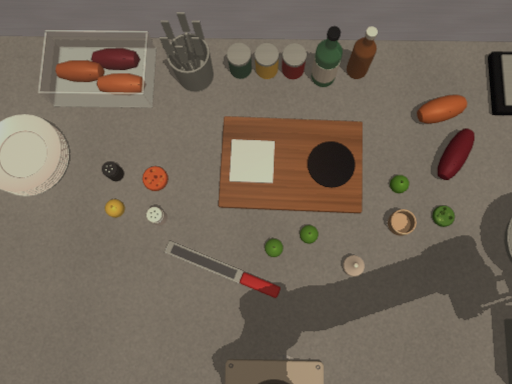

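View pics/scene0.png

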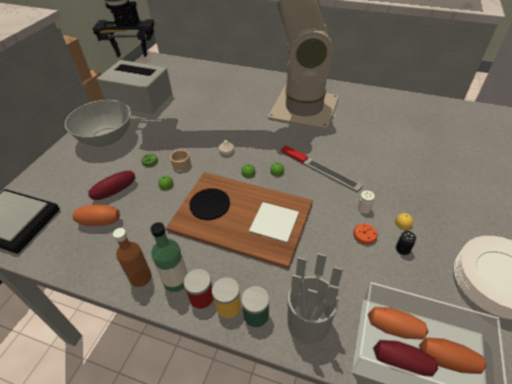

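The top view shows the board in the middle, with the square white plate on the left at (252,161) and the round black plate on the right at (331,164). The orange fritter is at (155,179), salt (155,215), lemon (115,208), pepper (113,171), bowl (403,222) and green fritter (444,216). Of the three limes, the rightmost is at (400,184). The scene view agrees.

```bash
cat > meas.py <<'E'
from bench import status, vision, job, spotter, r
import cv2,numpy as np
from scipy.optimize import least_squares
t=np.linspace(0,2*np.pi,72,endpoint=False)
def ring(R,z): return np.c_[R*np.cos(t),R*np.sin(t),0*t+z]
def disc(R,h): return np.r_[ring(R,0),ring(R,h)]
M=dict(orange_fritter=disc(.032,.018),green_fritter=disc(.027,.016),dip_bowl=disc(.031,.04),
 salt_pot=disc(.02,.056),round_plate=disc(.06,.008),
 lime_half=np.r_[ring(.023,0),ring(.023,.013),*[ring(.023*np.cos(a),.013+.019*np.sin(a)) for a in np.linspace(.2,1.5,8)]])
M['pepper_pot']=M['salt_pot'];M['lemon_half']=M['lime_half']
def box(a,b,h): return np.array([[x,y,z] for x in(-a/2,a/2) for y in (-b/2,b/2) for z in (0,h)])
M['square_plate']=box(.11,.11,.008);M['board']=box(.24,.36,.018)
def fit(cam,name,base=0,yaw=0,near=None):
    k=vision.calibration(cam);K=np.array([[k['fx'],0,k['cx']],[0,k['fy'],k['cy']],[0,0,1]])
    res=[]
    dets=spotter.regions_of(cam,name)
    for d in dets:
        m=d['pixels'].astype(np.uint8)
        if m.sum()<20: continue
        n,l,s,_=cv2.connectedComponentsWithStats(m); m=(l==1+s[1:,4].argmax()).astype(np.uint8)
        c=max(cv2.findContours(m,0,2)[0],key=cv2.contourArea)
        h=cv2.convexHull(c); cv=np.zeros_like(m); cv2.fillConvexPoly(cv,h,1)
        v,u=np.nonzero(cv); tgt=np.array([u.mean(),v.mean()])
        c_,s_=np.cos(yaw),np.sin(yaw); Rz=np.array([[c_,-s_,0],[s_,c_,0],[0,0,1]])
        def hull(p):
            P=M[name]@Rz.T+[p[0],p[1],base]
            q=cv2.projectPoints(P,k['rvec'],k['tvec'],K,None)[0].reshape(-1,1,2).astype(np.float32)
            return cv2.convexHull(q)
        def f(p):
            m_=cv2.moments(hull(p)); return [m_['m10']/m_['m00']-tgt[0],m_['m01']/m_['m00']-tgt[1]]
        o=least_squares(f,[.55,0.],diff_step=1e-3,x_scale=.1)
        res.append((np.round(o.x,4).tolist(),round(d['conf'],2),int(cv.sum()),int(cv2.contourArea(hull(o.x))),np.round(tgt,1).tolist(),cv2.minAreaRect(h)))
    return res
E
python3 - <<'E'
from meas import *
im=vision.camera("top")
for n,b in [("board",0),("round_plate",.018),("square_plate",.018)]+[(n,0) for n in "orange_fritter green_fritter dip_bowl lime_half salt_pot lemon_half pepper_pot".split()]:
    for q in fit("top",n,b): print(n,*q[:5],np.round(q[5][2],2) if n in("board","square_plate") else '')
k=vision.calibration("top"); R=cv2.Rodrigues(k['rvec'])[0]; print(R)
vision.camera("scene")
for n,b in [("round_plate",.018),("square_plate",.018)]+[(n,0) for n in "orange_fritter green_fritter dip_bowl lime_half salt_pot".split()]:
    for q in fit("scene",n,b): print('S',n,*q[:4])
E
```

```text
board [0.4794, 0.4053] 0.65 330 13804 [115.1, 207.2] 90.0
board [0.5967, -0.0372] 0.58 13421 13171 [291.9, 164.4] 1.94
round_plate [0.5944, -0.1364] 0.84 1746 1760 [331.2, 163.8] 
round_plate [0.449, -0.3101] 0.16 614 1899 [402.3, 222.0] 
square_plate [0.4488, -0.3096] 0.59 607 2041 [402.1, 222.1] 90.0
orange_fritter [0.5538, 0.3087] 0.57 534 542 [155.6, 178.1] 
green_fritter [0.4682, -0.4177] 0.69 392 419 [443.6, 215.6] 
dip_bowl [0.4495, -0.3091] 0.82 564 622 [401.9, 221.6] 
lime_half [0.3821, 0.0062] 0.74 259 278 [273.5, 247.5] 
lime_half [0.5492, -0.3101] 0.62 284 291 [399.2, 183.4] 
lime_half [0.4176, -0.0815] 0.49 234 280 [309.0, 233.8] 
salt_pot [0.4545, 0.2941] 0.53 302 310 [156.9, 215.5] 
salt_pot [0.5435, -0.304] 0.47 276 327 [399.3, 183.6] 
lemon_half [0.4763, 0.4075] 0.79 301 299 [114.7, 207.6] 
pepper_pot [0.5662, 0.4121] 0.66 316 343 [112.7, 170.8] 
[[ 0.01568001 -0.99986001 -0.00583924]
 [-0.98327492 -0.01435959 -0.18156056]
 [ 0.1814513   0.00858845 -0.98336243]]
S round_plate [0.5922, -0.1391] 0.94 1042 1062
S round_plate [0.6145, -0.0256] 0.17 8830 1188
S square_plate [0.5976, 0.0611] 0.79 1379 1313
S orange_fritter [0.5523, 0.3081] 0.74 443 451
S green_fritter [0.4677, -0.4179] 0.6 163 195
S dip_bowl [0.4451, -0.3126] 0.67 346 359
S lime_half [0.4161, -0.0838] 0.72 167 168
S lime_half [0.545, -0.3118] 0.44 201 183
S salt_pot [0.4525, 0.2925] 0.67 293 306
S salt_pot [0.487, -0.4035] 0.33 171 246
```

Request:
play_rows(
  series=[
    [0,0,0,0,0,0.6],
    [0,0,0,0,0,0.6],
    [0,0,0,0,0,0.6],
  ],
  fingers=1,
  squeeze=20,
)

```text
time: 1.85
ee_pos: [0.1924, -0.5947, 0.4048]
eef_rot: [1.0, -0.002, -0.0, 0.0]
ft_force: [-0.0, 0.0, -0.8]
width: 0.0868
grip_force: 0.0
```

Request:
play_rows(
  series=[
    [0.34,-0.34,0,0,0,0],
    [0.67,-0.67,0,0,0,0],
    [1,-1,0,0,0,0],
    [1,-1,0,0,0,0],
    [1,-1,0,0,0,0],
  ],
)

```text
time: 2.35
ee_pos: [0.3472, -0.4402, 0.4052]
eef_rot: [1.0, 0.005, 0.001, -0.0]
ft_force: [0.1, -0.6, -0.0]
width: 0.0868
grip_force: 0.0
```

Request:
play_rows(
  series=[
    [0.7,-1,0.2,0,0,0],
    [0.7,-1,0.2,0,0,0],
    [0.7,-1,0.2,0,0,0],
    [0.7,-1,0.2,0,0,0],
  ],
)

```text
time: 2.75
ee_pos: [0.4492, -0.2921, 0.3745]
eef_rot: [1.0, 0.003, 0.0, -0.0]
ft_force: [-0.4, -0.4, 0.9]
width: 0.0868
grip_force: 0.0
```

Request:
play_rows(
  series=[
    [0.4,-1,0.2,0,0,0],
    [0.4,-1,0.2,0,0,0],
    [0.4,-1,0.2,0,0,0],
    [0.4,-1,0.2,0,0,0],
  ],
)

```text
time: 3.15
ee_pos: [0.5092, -0.1397, 0.3442]
eef_rot: [1.0, 0.005, 0.0, -0.001]
ft_force: [0.5, 0.6, -0.2]
width: 0.0871
grip_force: 0.0
```

Request:
play_rows(
  series=[
    [0.3,-1,0,0,0,0],
    [0.3,-1,0,0,0,0],
    [0.3,-1,0,0,0,0],
    [0.3,-1,0,0,0,0],
  ],
)

```text
time: 3.55
ee_pos: [0.5538, 0.011, 0.3452]
eef_rot: [1.0, 0.005, 0.001, -0.001]
ft_force: [-0.1, -1.0, -0.9]
width: 0.0873
grip_force: 0.0
```

Request:
play_rows(
  series=[
    [0,-1,0,0,0,0],
    [0,-1,0,0,0,0],
    [0,-1,0,0,0,0],
    [0,-1,0,0,0,0],
  ],
)

```text
time: 3.95
ee_pos: [0.552, 0.1618, 0.3452]
eef_rot: [1.0, 0.006, 0.0, -0.002]
ft_force: [-0.2, -0.6, 0.8]
width: 0.0871
grip_force: 0.0
```

Request:
play_rows(
  series=[
    [0,-1,0,0,0,0],
    [0,-1,0,0,0,0],
    [0,-1,0,0,0,0],
    [0,-1,0,0,0,0],
    [0,-1,0,0,0,0],
  ],
)

```text
time: 4.45
ee_pos: [0.5536, 0.3054, 0.3443]
eef_rot: [1.0, 0.001, -0.0, 0.0]
ft_force: [0.2, -0.4, -0.8]
width: 0.0868
grip_force: 0.0
```

```bash
cat >> meas.py <<'E'
from scipy.spatial.transform import Rotation as Ro
_cal=vision.calibration
class V:  # calibration incl. wrist camera at pose when picture was taken
    T=None
    def __getattr__(s,n): return getattr(_v,n)
_v=vision
class Vis:
    def camera(s,n):
        if n=="wrist":
            st=status.read_state(); T=np.eye(4);T[:3,:3]=Ro.from_quat(st['eef_rot']).as_matrix();T[:3,3]=st['ee_pos']; s.T=T
        return _v.camera(n)
    def calibration(s,n):
        k=dict(_v.calibration(n))
        if n=="wrist":
            W=np.linalg.inv(s.T@k['T_tool_cam']); k['rvec']=cv2.Rodrigues(W[:3,:3])[0]; k['tvec']=W[:3,3]
        return k
del V
vision=Vis()
def look(cam,pairs,save=None):
    im=vision.camera(cam)
    if save: cv2.imwrite(f"pics/{save}.png",im)
    for n,b in pairs:
        for q in fit(cam,n,b): print(cam,n,*q[:5])
E
python3 - <<'E'
from meas import *
print(status.read_state()['ee_pos'])
look("wrist",[("orange_fritter",0),("salt_pot",0),("pepper_pot",0)],"w1")
E
```

```text
[0.55357482 0.30537554 0.34432528]
wrist orange_fritter [0.5517, 0.3091] 0.9 2358 2473 [252.2, 176.6]
wrist salt_pot [0.4347, 0.2932] 0.82 789 1618 [265.4, 275.9]
wrist pepper_pot [0.5639, 0.4107] 0.58 1788 1812 [156.7, 170.4]
```

Request:
play_rows(
  series=[
    [-0.01,-0.025,0.3,0,0,0],
    [-0.01,-0.025,0.6,0,0,0],
    [-0.01,-0.025,0.9,0,0,0],
    [-0.01,-0.025,1,0,0,0],
    [-0.01,-0.025,1,0,0,0],
  ],
)

```text
time: 5.15
ee_pos: [0.552, 0.3072, 0.1931]
eef_rot: [1.0, -0.001, -0.002, 0.001]
ft_force: [-0.2, 0.4, 1.3]
width: 0.0872
grip_force: 0.0
```

Request:
play_rows(
  series=[
    [0,0,0.055,0,0,0],
    [0,0,0.055,0,0,0],
    [0,0,0.055,0,0,0],
  ],
)

```text
time: 5.45
ee_pos: [0.5526, 0.3088, 0.1881]
eef_rot: [1.0, -0.001, 0.001, -0.0]
ft_force: [0.9, 0.8, -1.1]
width: 0.0871
grip_force: 0.0
```

Request:
play_rows(
  series=[
    [0,0,0,0,0,0],
    [0,0,0,0,0,0],
    [0,0,0,0,0,0],
    [0,0,0,0,0,0],
    [0,0,0,0,0,0],
  ],
  fingers=-1,
  squeeze=20,
)

```text
time: 5.95
ee_pos: [0.5521, 0.3086, 0.1867]
eef_rot: [1.0, -0.001, 0.0, -0.0]
ft_force: [-0.4, 0.4, 2.4]
width: 0.0635
grip_force: 20.0
```

Request:
play_rows(
  series=[
    [0,0,0,0,0,0],
    [0,0,0,0,0,0],
    [0,0,0,0,0,0],
    [0,0,0,0,0,0],
  ],
)

```text
time: 6.35
ee_pos: [0.5521, 0.3086, 0.1866]
eef_rot: [1.0, -0.001, 0.0, 0.0]
ft_force: [-1.9, -0.1, 3.3]
width: 0.0634
grip_force: 20.0
```

Request:
play_rows(
  series=[
    [0,0,-0.2,0,0,0],
    [0,0,-0.4,0,0,0],
    [0,0,-0.6,0,0,0],
    [0,0,-0.8,0,0,0],
  ],
)

```text
time: 6.75
ee_pos: [0.5519, 0.3084, 0.3071]
eef_rot: [1.0, -0.001, -0.0, 0.0]
ft_force: [0.7, 0.8, -0.8]
width: 0.063
grip_force: 20.0
```

Request:
play_rows(
  series=[
    [0.06,0.2,0,0,0,0],
    [0.12,0.4,0,0,0,0],
    [0.18,0.6,0,0,0,0],
    [0.24,0.8,0,0,0,0],
    [0.28,1,0,0,0,0],
  ],
)

```text
time: 7.25
ee_pos: [0.5941, 0.1571, 0.306]
eef_rot: [1.0, -0.001, -0.0, 0.0]
ft_force: [-0.0, -0.0, -1.0]
width: 0.063
grip_force: 20.0
```

Request:
play_rows(
  series=[
    [0,0.2,0,0,0,0],
    [0,0.4,0,0,0,0],
    [0,0.6,0,0,0,0],
    [0,0.8,0,0,0,0],
    [0,1,0,0,0,0],
  ],
)

```text
time: 7.75
ee_pos: [0.5934, 0.0073, 0.3061]
eef_rot: [1.0, -0.001, -0.0, 0.0]
ft_force: [0.1, -0.1, -1.3]
width: 0.0633
grip_force: 20.0
```

Request:
play_rows(
  series=[
    [0,0.25,0,0,0,0],
    [0,0.5,0,0,0,0],
    [0,0.75,0,0,0,0],
    [0,0.98,0,0,0,0],
    [0,0.98,0,0,0,0],
  ],
)

```text
time: 8.25
ee_pos: [0.5926, -0.1449, 0.3057]
eef_rot: [1.0, -0.005, -0.001, 0.001]
ft_force: [-0.2, -0.5, -1.6]
width: 0.0631
grip_force: 20.0
```

Run:
```python
from meas import *
s=status.read_state();print(s['ee_pos'],s['width'],s['eef_rot'])
look("wrist",[("round_plate",.018),("square_plate",.018),("orange_fritter",.09)],"w2")
```

```text
[ 0.59258544 -0.14489166  0.30566982] 0.06307399235413821 [ 9.99987956e-01 -4.65889405e-03 -6.78168082e-04  1.38648040e-03]
wrist round_plate [0.603, -0.1364] 0.94 9056 11822 [245.8, 173.0]
wrist square_plate [0.6019, 0.0553] 0.76 9745 13133 [49.5, 175.5]
wrist orange_fritter [0.5928, -0.1454] 0.95 4959 6682 [255.5, 213.3]
```

View pics/w2.png

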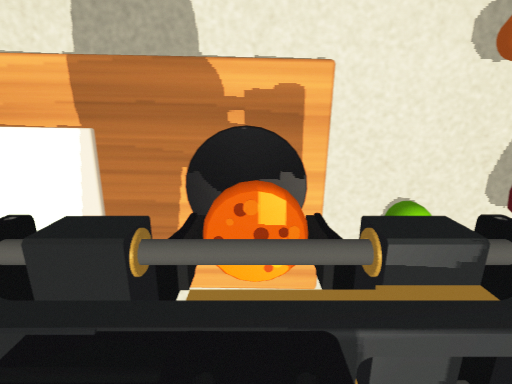

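The wrist view shows the fritter held at (255,232), over the black plate centred near (247,185). The tool was still settling, so I'll settle it and fit the plate circle properly.

Request:
play_rows(
  series=[
    [0,0,0,0,0,0],
    [0,0,0,0,0,0],
    [0,0,0,0,0,0],
  ],
)

```text
time: 8.75
ee_pos: [0.5935, -0.1378, 0.3066]
eef_rot: [1.0, -0.0, 0.0, 0.0]
ft_force: [-0.4, 0.3, -1.7]
width: 0.0633
grip_force: 20.0
```

```bash
cat >> meas.py <<'E'
def circ(cam,name,z,R):
    "robust fixed-radius circle fit of a mask's outline in the plane z"
    k=vision.calibration(cam);Rm=cv2.Rodrigues(np.array(k['rvec']))[0];C=-Rm.T@np.ravel(k['tvec'])
    for d in spotter.regions_of(cam,name)[:1]:
        c=np.vstack(cv2.findContours(d['pixels'].astype(np.uint8),0,1)[0])[:,0].astype(float)
        c=c[(c[:,0]>1)&(c[:,0]<510)]
        D=np.c_[(c[:,0]-k['cx'])/k['fx'],(c[:,1]-k['cy'])/k['fy'],np.ones(len(c))]@Rm
        P=C+D*((z-C[2])/D[:,2])[:,None]
        o=least_squares(lambda p:np.hypot(P[:,0]-p[0],P[:,1]-p[1])-R,P[:,:2].mean(0),loss='cauchy',f_scale=.001)
        print(cam,name,'circ',np.round(o.x,4),'inl',np.mean(abs(o.fun)<.002))
E
python3 - <<'E'
from meas import *
s=status.read_state();print(s['ee_pos'],s['width'],s['eef_rot'])
vision.camera("wrist"); circ("wrist","round_plate",.026,.06)
E
```

```text
[ 0.593548   -0.13782666  0.30655586] 0.0633197294694376 [ 9.99999985e-01 -1.65715134e-04  5.57053301e-05  2.03839205e-05]
wrist round_plate circ [ 0.5905 -0.1371] inl 0.6323529411764706
```

Request:
play_rows(
  series=[
    [0,0,0.2,0,0,0],
    [0,0,0.4,0,0,0],
    [0,0,0.55,0,0,0],
    [0,0,0.61,0,0,0],
    [0,0,0.62,0,0,0],
  ],
)

```text
time: 9.35
ee_pos: [0.5934, -0.1384, 0.2131]
eef_rot: [1.0, -0.001, -0.0, -0.0]
ft_force: [-0.8, 0.0, -0.2]
width: 0.0631
grip_force: 20.0
```

Request:
play_rows(
  series=[
    [0,0,0.003,0,0,0],
    [0,0,0.003,0,0,0],
    [0,0,0.003,0,0,0],
  ],
)

```text
time: 9.65
ee_pos: [0.5938, -0.1385, 0.2139]
eef_rot: [1.0, -0.001, 0.001, 0.0]
ft_force: [0.0, -0.1, -0.4]
width: 0.063
grip_force: 20.0
```

Request:
play_rows(
  series=[
    [0,0,0,0,0,0],
    [0,0,0,0,0,0],
    [0,0,0,0,0,0],
    [0,0,0,0,0,0],
    [0,0,0,0,0,0],
  ],
  fingers=0.9,
)

```text
time: 10.15
ee_pos: [0.5935, -0.1385, 0.2131]
eef_rot: [1.0, -0.001, 0.0, 0.0]
ft_force: [0.4, -0.1, 0.5]
width: 0.0821
grip_force: 0.0
```

Request:
play_rows(
  series=[
    [0,0,-0.2,0,0,0],
    [0,0,-0.4,0,0,0],
    [0,0,-0.65,0,0,0],
    [0,0,-0.9,0,0,0],
    [0,0,-0.9,0,0,0],
  ],
)

```text
time: 10.65
ee_pos: [0.5947, -0.1383, 0.3539]
eef_rot: [1.0, -0.001, 0.004, 0.001]
ft_force: [1.2, -0.4, 0.6]
width: 0.0828
grip_force: 0.0
```

Run:
```python
from meas import *
s=status.read_state();print(s['ee_pos'],s['width'])
look("wrist",[("orange_fritter",.026)],"w3"); circ("wrist","round_plate",.026,.06); circ("wrist","orange_fritter",.044,.032)
```

```text
[ 0.59472078 -0.13831861  0.35386927] 0.08284447938421836
wrist orange_fritter [0.5932, -0.1383] 0.73 2627 2727 [254.9, 182.1]
wrist round_plate circ [ 0.5925 -0.1385] inl 0.6035087719298246
wrist orange_fritter circ [ 0.5942 -0.1382] inl 0.9937888198757764
```

Request:
play_rows(
  series=[
    [-0.11,0.25,0,0,0,0],
    [-0.22,0.5,0,0,0,0],
    [-0.33,0.75,0,0,0,0],
    [-0.42,0.93,0,0,0,0],
  ],
  fingers=0.7,
)

```text
time: 11.25
ee_pos: [0.5285, -0.2806, 0.3463]
eef_rot: [1.0, -0.002, -0.001, -0.0]
ft_force: [0.2, -1.3, -0.1]
width: 0.0743
grip_force: 0.0
```

Request:
play_rows(
  series=[
    [-0.11,0.25,0,0,0,0],
    [-0.22,0.5,0,0,0,0],
    [-0.33,0.75,0,0,0,0],
    [-0.42,0.93,0,0,0,0],
    [-0.42,0.93,0,0,0,0],
  ],
)

```text
time: 11.75
ee_pos: [0.4635, -0.422, 0.346]
eef_rot: [1.0, -0.004, -0.002, 0.0]
ft_force: [-0.8, 0.1, 0.5]
width: 0.074
grip_force: 0.0
```

Request:
play_rows(
  series=[
    [0,0,0,0,0,0],
    [0,0,0,0,0,0],
    [0,0,0,0,0,0],
  ],
)

```text
time: 12.05
ee_pos: [0.4679, -0.416, 0.3477]
eef_rot: [1.0, 0.0, -0.0, -0.0]
ft_force: [-0.2, 0.3, -0.2]
width: 0.0737
grip_force: 0.0
```

Run:
```python
from meas import *
s=status.read_state();print(s['ee_pos'],s['width'],s['eef_rot'])
look("wrist",[("green_fritter",0),("dip_bowl",0),("lime_half",0)],"w4"); circ("wrist","green_fritter",.016,.027);circ("wrist","dip_bowl",.04,.031)
```

```text
[ 0.46789558 -0.41599754  0.34772137] 0.07366241984357133 [ 9.99999851e-01  3.97511040e-04 -6.14029820e-05 -3.69846878e-04]
wrist green_fritter [0.4659, -0.4179] 0.6 1635 1717 [257.3, 176.0]
wrist green_fritter [0.5898, -0.1466] 0.21 369 2847 [3.9, 62.2]
wrist dip_bowl [0.4452, -0.3087] 0.93 2847 2951 [162.0, 196.2]
wrist dip_bowl [0.5451, -0.3176] 0.29 1556 3520 [161.2, 105.0]
wrist lime_half [0.5461, -0.3117] 0.81 1614 1586 [161.6, 105.0]
wrist lime_half [0.4236, -0.1077] 0.59 115 1603 [3.6, 209.6]
wrist green_fritter circ [ 0.4669 -0.4183] inl 0.8976377952755905
wrist dip_bowl circ [ 0.447  -0.3109] inl 0.6011904761904762
```

View pics/w4.png

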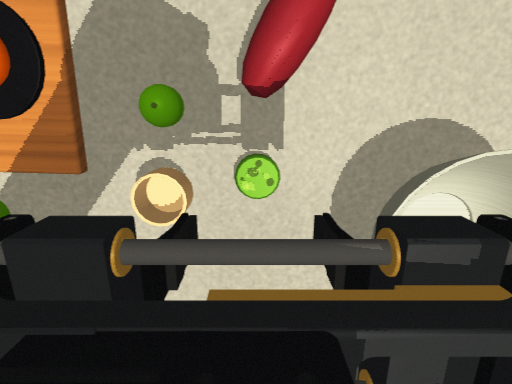

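Request:
play_rows(
  series=[
    [-0.007,0.013,0.3,0,0,0],
    [-0.007,0.013,0.6,0,0,0],
    [-0.007,0.013,0.9,0,0,0],
    [-0.007,0.013,1,0,0,0],
    [-0.007,0.013,1,0,0,0],
  ],
)

```text
time: 12.85
ee_pos: [0.4655, -0.4188, 0.1963]
eef_rot: [1.0, -0.001, -0.001, -0.001]
ft_force: [-1.4, -0.4, 0.4]
width: 0.0737
grip_force: 0.0
```

Request:
play_rows(
  series=[
    [0,0,0.075,0,0,0],
    [0,0,0.075,0,0,0],
    [0,0,0.075,0,0,0],
  ],
)

```text
time: 13.15
ee_pos: [0.4665, -0.4196, 0.1883]
eef_rot: [1.0, -0.001, 0.001, 0.001]
ft_force: [-0.2, -0.1, -0.8]
width: 0.074
grip_force: 0.0
```

Request:
play_rows(
  series=[
    [0,0,0,0,0,0],
    [0,0,0,0,0,0],
    [0,0,0,0,0,0],
    [0,0,0,0,0,0],
    [0,0,0,0,0,0],
  ],
  fingers=-1,
)

```text
time: 13.65
ee_pos: [0.4661, -0.4193, 0.1871]
eef_rot: [1.0, -0.001, 0.0, 0.0]
ft_force: [-1.2, 1.0, 2.8]
width: 0.0526
grip_force: 20.0
```

Request:
play_rows(
  series=[
    [0,0,0,0,0,0],
    [0,0,0,0,0,0],
    [0,0,0,0,0,0],
  ],
)

```text
time: 13.95
ee_pos: [0.4661, -0.4193, 0.1871]
eef_rot: [1.0, -0.001, 0.0, 0.0]
ft_force: [-1.4, 0.3, 5.4]
width: 0.0528
grip_force: 20.0
```

Request:
play_rows(
  series=[
    [0,0,-0.2,0,0,0],
    [0,0,-0.4,0,0,0],
    [0,0,-0.65,0,0,0],
    [0,0,-0.9,0,0,0],
  ],
)

```text
time: 14.35
ee_pos: [0.4658, -0.4191, 0.3225]
eef_rot: [1.0, -0.001, -0.0, -0.0]
ft_force: [1.4, -0.9, -0.0]
width: 0.0528
grip_force: 20.0
```

Request:
play_rows(
  series=[
    [0.11,-0.25,0,0,0,0],
    [0.22,-0.5,0,0,0,0],
    [0.33,-0.75,0,0,0,0],
    [0.42,-0.93,0,0,0,0],
  ],
)

```text
time: 14.75
ee_pos: [0.5301, -0.2769, 0.3216]
eef_rot: [1.0, 0.0, 0.0, -0.0]
ft_force: [-0.1, -1.7, 0.5]
width: 0.0524
grip_force: 20.0
```

Request:
play_rows(
  series=[
    [0.11,-0.25,0,0,0,0],
    [0.22,-0.5,0,0,0,0],
    [0.33,-0.75,0,0,0,0],
    [0.42,-0.93,0,0,0,0],
    [0.42,-0.93,0,0,0,0],
  ],
)

```text
time: 15.25
ee_pos: [0.5938, -0.1349, 0.3215]
eef_rot: [1.0, 0.003, 0.0, -0.001]
ft_force: [0.5, -0.4, -0.5]
width: 0.053
grip_force: 20.0
```

Request:
play_rows(
  series=[
    [0,0,0,0,0,0],
    [0,0,0,0,0,0],
    [0,0,0,0,0,0],
    [0,0,0,0,0,0],
  ],
)

```text
time: 15.65
ee_pos: [0.5921, -0.1415, 0.3217]
eef_rot: [1.0, -0.001, -0.0, 0.0]
ft_force: [0.2, 0.1, -0.3]
width: 0.0527
grip_force: 20.0
```

Run:
```python
from meas import *
s=status.read_state();print(s['ee_pos'],s['width'],s['eef_rot'])
look("wrist",[("orange_fritter",.026)],"w5"); circ("wrist","orange_fritter",.044,.032)
z=s['ee_pos'][2]-.187+.016
circ("wrist","green_fritter",z,.027)
vision.camera("top");circ("top","orange_fritter",.044,.032);circ("top","round_plate",.026,.06)
```

```text
[ 0.59209671 -0.14149607  0.32174769] 0.05271157179723885 [ 9.99998877e-01 -1.48502350e-03 -5.54940367e-05  1.94421679e-04]
wrist orange_fritter [0.6009, -0.1383] 0.93 2331 3466 [252.2, 177.1]
wrist orange_fritter [0.5679, -0.2923] 0.74 667 3601 [403.8, 207.4]
wrist orange_fritter circ [ 0.5932 -0.1391] inl 0.6331360946745562
wrist green_fritter circ [ 0.5944 -0.1404] inl 0.5384615384615384
top orange_fritter circ [ 0.5692 -0.1315] inl 0.22033898305084745
top round_plate circ [ 0.5667 -0.1187] inl 0.1746031746031746
```

Request:
play_rows(
  series=[
    [0.008,-0.014,0.2,0,0,0],
    [0.008,-0.014,0.4,0,0,0],
    [0.008,-0.014,0.52,0,0,0],
    [0.008,-0.014,0.58,0,0,0],
    [0.008,-0.014,0.59,0,0,0],
  ],
)

```text
time: 16.5
ee_pos: [0.5934, -0.1383, 0.2325]
eef_rot: [1.0, -0.001, -0.001, -0.0]
ft_force: [0.4, 0.6, 0.3]
width: 0.0524
grip_force: 20.0
```

Request:
play_rows(
  series=[
    [0,0,0.007,0,0,0],
    [0,0,0.007,0,0,0],
    [0,0,0.007,0,0,0],
  ],
)

```text
time: 16.8
ee_pos: [0.594, -0.1383, 0.2333]
eef_rot: [1.0, -0.001, 0.001, 0.0]
ft_force: [-0.4, 0.2, 0.1]
width: 0.0526
grip_force: 20.0
```

Request:
play_rows(
  series=[
    [0,0,0.01,0,0,0],
    [0,0,0.01,0,0,0],
    [0,0,0.01,0,0,0],
  ],
)

```text
time: 17.1
ee_pos: [0.5938, -0.1384, 0.2311]
eef_rot: [1.0, -0.001, 0.0, 0.0]
ft_force: [1.0, -0.7, 1.5]
width: 0.0525
grip_force: 20.0
```

Request:
play_rows(
  series=[
    [0,0,0,0,0,0],
    [0,0,0,0,0,0],
    [0,0,0,0,0,0],
    [0,0,0,0,0,0],
    [0,0,0,0,0,0],
  ],
  fingers=0.65,
)

```text
time: 17.6
ee_pos: [0.5936, -0.1383, 0.2307]
eef_rot: [1.0, -0.001, -0.0, 0.0]
ft_force: [0.6, -0.4, 0.6]
width: 0.0714
grip_force: 0.0
```

Request:
play_rows(
  series=[
    [0,0,-0.2,0,0,0],
    [0,0,-0.4,0,0,0],
    [0,0,-0.6,0,0,0],
    [0,0,-0.8,0,0,0],
    [0,0,-0.8,0,0,0],
  ],
)

```text
time: 18.1
ee_pos: [0.5946, -0.1382, 0.3554]
eef_rot: [1.0, -0.001, 0.003, 0.001]
ft_force: [1.2, 0.0, -0.0]
width: 0.0715
grip_force: 0.0
```

Run:
```python
from meas import *
s=status.read_state();print(s['ee_pos'],s['width'])
look("wrist",[("green_fritter",.044)],"w6"); circ("wrist","round_plate",.026,.06); circ("wrist","orange_fritter",.044,.032);circ("wrist","green_fritter",.060,.027)
```

```text
[ 0.59461534 -0.13820384  0.35539892] 0.07152891723892964
wrist green_fritter [0.5938, -0.1385] 0.76 1956 2157 [255.3, 184.4]
wrist green_fritter [0.6011, -0.1388] 0.33 2241 2181 [255.6, 177.6]
wrist round_plate circ [ 0.5918 -0.1372] inl 0.993006993006993
wrist orange_fritter circ [ 0.5932 -0.1381] inl 0.5121951219512195
wrist green_fritter circ [ 0.5946 -0.1397] inl 0.7226277372262774
```

View pics/w6.png

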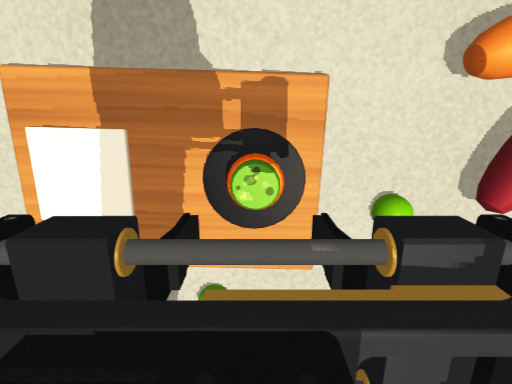

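The wrist view shows green stacked on orange, centred on the black plate at about (255,180). Now the bowl.

Request:
play_rows(
  series=[
    [-0.2,0.23,0,0,0,0],
    [-0.4,0.46,0,0,0,0],
    [-0.49,0.574,0,0,0,0],
  ],
  fingers=1,
)

```text
time: 18.65
ee_pos: [0.5173, -0.2277, 0.3495]
eef_rot: [1.0, -0.003, -0.001, 0.0]
ft_force: [0.5, -0.6, -0.4]
width: 0.0845
grip_force: 0.0
```

Request:
play_rows(
  series=[
    [-0.2,0.23,0,0,0,0],
    [-0.4,0.46,0,0,0,0],
    [-0.49,0.574,0,0,0,0],
    [-0.49,0.574,0,0,0,0],
    [-0.49,0.574,0,0,0,0],
  ],
)

```text
time: 19.15
ee_pos: [0.4463, -0.3102, 0.35]
eef_rot: [1.0, -0.001, -0.0, -0.0]
ft_force: [1.0, 0.7, 0.4]
width: 0.0873
grip_force: 0.0
```

Request:
play_rows(
  series=[
    [0,0,0,0,0,0],
    [0,0,0,0,0,0],
    [0,0,0,0,0,0],
  ],
)

```text
time: 19.45
ee_pos: [0.447, -0.3095, 0.3506]
eef_rot: [1.0, 0.0, 0.0, -0.0]
ft_force: [0.4, -0.1, -0.1]
width: 0.0869
grip_force: 0.0
```

Run:
```python
from meas import *
s=status.read_state();print(s['ee_pos'],s['width'],s['eef_rot'])
look("wrist",[("dip_bowl",0),("lime_half",0)]); circ("wrist","dip_bowl",.04,.031)
```

```text
[ 0.44700284 -0.30948751  0.35062028] 0.08694399906718812 [ 9.99999977e-01  1.77099321e-04  3.21985259e-06 -1.21074964e-04]
wrist dip_bowl [0.4458, -0.3092] 0.72 2675 2658 [255.3, 178.4]
wrist lime_half [0.4161, -0.0828] 0.72 1351 1455 [69.9, 198.5]
wrist lime_half [0.5458, -0.3113] 0.69 1455 1497 [257.2, 85.3]
wrist lime_half [0.3999, -0.0045] 0.57 196 1559 [8.7, 211.1]
wrist dip_bowl circ [ 0.4475 -0.3092] inl 0.9815950920245399
```

Request:
play_rows(
  series=[
    [0,0,0.3,0,0,0],
    [0,0,0.6,0,0,0],
    [0,0,0.9,0,0,0],
    [0,0,1,0,0,0],
    [0,0,1,0,0,0],
  ],
)

```text
time: 20.15
ee_pos: [0.4459, -0.31, 0.1992]
eef_rot: [1.0, -0.001, -0.001, -0.001]
ft_force: [-0.1, 0.3, 1.1]
width: 0.0873
grip_force: 0.0
```

Request:
play_rows(
  series=[
    [0,0,0.06,0,0,0],
    [0,0,0.06,0,0,0],
    [0,0,0.06,0,0,0],
  ],
)

```text
time: 20.45
ee_pos: [0.4469, -0.3107, 0.1931]
eef_rot: [1.0, -0.001, 0.001, 0.001]
ft_force: [0.0, 1.0, -0.3]
width: 0.0872
grip_force: 0.0
```

Request:
play_rows(
  series=[
    [0,0,0,0,0,0],
    [0,0,0,0,0,0],
    [0,0,0,0,0,0],
    [0,0,0,0,0,0],
    [0,0,0,0,0,0],
  ],
  fingers=-1,
)

```text
time: 20.95
ee_pos: [0.4465, -0.3103, 0.1919]
eef_rot: [1.0, -0.001, 0.0, 0.0]
ft_force: [-0.2, 0.0, 3.1]
width: 0.0617
grip_force: 20.0
```

Request:
play_rows(
  series=[
    [0,0,0,0,0,0],
    [0,0,0,0,0,0],
    [0,0,0,0,0,0],
  ],
)

```text
time: 21.25
ee_pos: [0.4464, -0.3103, 0.1919]
eef_rot: [1.0, -0.001, 0.0, 0.0]
ft_force: [-1.4, 1.7, 4.4]
width: 0.0617
grip_force: 20.0
```

Request:
play_rows(
  series=[
    [0,0,-0.2,0,0,0],
    [0,0,-0.4,0,0,0],
    [0,0,-0.6,0,0,0],
    [0,0,-0.9,0,0,0],
  ],
)

```text
time: 21.65
ee_pos: [0.4456, -0.3101, 0.326]
eef_rot: [1.0, -0.001, -0.002, -0.001]
ft_force: [0.5, -0.0, -2.3]
width: 0.0618
grip_force: 20.0
```

Request:
play_rows(
  series=[
    [0.08,-0.2,0,0,0,0],
    [0.16,-0.4,0,0,0,0],
    [0.24,-0.6,0,0,0,0],
    [0.335,-0.825,0,0,0,0],
  ],
)

```text
time: 22.05
ee_pos: [0.4967, -0.1861, 0.3265]
eef_rot: [1.0, -0.001, -0.0, 0.0]
ft_force: [0.6, -1.4, -0.1]
width: 0.0618
grip_force: 20.0
```

Request:
play_rows(
  series=[
    [0.08,-0.2,0,0,0,0],
    [0.16,-0.4,0,0,0,0],
    [0.24,-0.6,0,0,0,0],
    [0.335,-0.825,0,0,0,0],
  ],
)

```text
time: 22.45
ee_pos: [0.5473, -0.0624, 0.3263]
eef_rot: [1.0, -0.001, -0.0, 0.0]
ft_force: [0.1, 0.2, -0.7]
width: 0.0623
grip_force: 20.0
```

Request:
play_rows(
  series=[
    [0.08,-0.2,0,0,0,0],
    [0.16,-0.4,0,0,0,0],
    [0.24,-0.6,0,0,0,0],
    [0.335,-0.825,0,0,0,0],
    [0.335,-0.825,0,0,0,0],
  ],
)

```text
time: 22.95
ee_pos: [0.5979, 0.0663, 0.3263]
eef_rot: [1.0, 0.003, 0.0, -0.002]
ft_force: [0.4, 0.8, -1.0]
width: 0.0622
grip_force: 20.0
```

Request:
play_rows(
  series=[
    [0,0,0,0,0,0],
    [0,0,0,0,0,0],
    [0,0,0,0,0,0],
    [0,0,0,0,0,0],
  ],
)

```text
time: 23.35
ee_pos: [0.5976, 0.0597, 0.3268]
eef_rot: [1.0, -0.001, 0.0, 0.0]
ft_force: [0.2, -0.4, -0.2]
width: 0.0618
grip_force: 20.0
```

Run:
```python
from meas import *
s=status.read_state();print(s['ee_pos'],s['width'],s['eef_rot'])
im=vision.camera("wrist");cv2.imwrite("pics/w7.png",im)
k=vision.calibration("wrist");Rm=cv2.Rodrigues(k['rvec'])[0];C=-Rm.T@k['tvec']
m=spotter.regions_of("wrist","square_plate")[0]['pixels'].astype(np.uint8)
c=np.vstack(cv2.findContours(m,0,1)[0])[:,0].astype(float)
D=np.c_[(c[:,0]-k['cx'])/k['fx'],(c[:,1]-k['cy'])/k['fy'],np.ones(len(c))]@Rm
P=C+D*((.026-C[2])/D[:,2])[:,None]
print(np.percentile(P[:,:2],[0,2,50,98,100],axis=0))
vision.camera("scene")
for q in fit("scene","square_plate",.018,-.02): print(q[:4])
```

```text
[0.59755719 0.05965232 0.32677889] 0.06177145437900283 [ 9.99998898e-01 -1.45376558e-03  5.02850689e-05  2.95717300e-04]
[[0.56201356 0.00626989]
 [0.56432765 0.00686581]
 [0.60943643 0.06504864]
 [0.65341132 0.11843387]
 [0.65343923 0.1189014 ]]
([0.5981, 0.0624], 0.6, 1301, 1316)
```

View pics/w7.png

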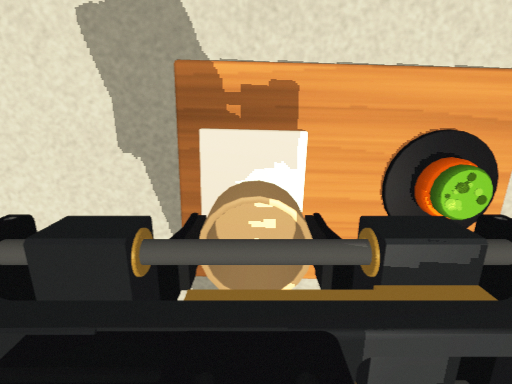

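The wrist view shows the bowl held over the white plate, whose edges give a centre of (.5975,.0625). The stack is still intact.

Request:
play_rows(
  series=[
    [0,-0.012,0.2,0,0,0],
    [0,-0.012,0.4,0,0,0],
    [0,-0.012,0.6,0,0,0],
    [0,-0.012,0.7,0,0,0],
    [0,-0.012,0.715,0,0,0],
  ],
)

```text
time: 24.05
ee_pos: [0.5973, 0.0624, 0.2182]
eef_rot: [1.0, -0.001, -0.001, 0.0]
ft_force: [0.2, 0.4, -0.4]
width: 0.0619
grip_force: 20.0
```

Request:
play_rows(
  series=[
    [0,0,0.007,0,0,0],
    [0,0,0.007,0,0,0],
    [0,0,0.007,0,0,0],
    [0,0,0.007,0,0,0],
  ],
)

```text
time: 24.45
ee_pos: [0.5979, 0.0625, 0.2193]
eef_rot: [1.0, -0.001, 0.001, 0.0]
ft_force: [0.1, -0.9, -1.2]
width: 0.0614
grip_force: 20.0
```

Request:
play_rows(
  series=[
    [0,0,0.01,0,0,0],
    [0,0,0.01,0,0,0],
    [0,0,0.01,0,0,0],
  ],
)

```text
time: 24.75
ee_pos: [0.598, 0.0626, 0.2175]
eef_rot: [1.0, -0.001, 0.001, 0.0]
ft_force: [-0.3, -1.0, 4.7]
width: 0.062
grip_force: 20.0
```

Request:
play_rows(
  series=[
    [0,0,0,0,0,0],
    [0,0,0,0,0,0],
    [0,0,0,0,0,0],
    [0,0,0,0,0,0],
    [0,0,0,0,0,0],
  ],
  fingers=0.85,
)

```text
time: 25.25
ee_pos: [0.5976, 0.0625, 0.2168]
eef_rot: [1.0, -0.001, -0.0, 0.0]
ft_force: [-0.0, 0.7, 0.4]
width: 0.08
grip_force: 0.0
```

Request:
play_rows(
  series=[
    [0,0,-0.2,0,0,0],
    [0,0,-0.4,0,0,0],
    [0,0,-0.6,0,0,0],
    [0,0,-0.85,0,0,0],
    [0,0,-0.85,0,0,0],
  ],
)

```text
time: 25.75
ee_pos: [0.5987, 0.0632, 0.3498]
eef_rot: [1.0, -0.001, 0.004, -0.0]
ft_force: [1.3, -0.6, -0.2]
width: 0.0806
grip_force: 0.0
```

Run:
```python
from meas import *
s=status.read_state();print(s['ee_pos'],s['width'],s['joint_positions'])
vision.camera("wrist"); circ("wrist","dip_bowl",.066,.031)
k=vision.calibration("wrist");Rm=cv2.Rodrigues(k['rvec'])[0];C=-Rm.T@k['tvec']
m=spotter.regions_of("wrist","square_plate")[0]['pixels'].astype(np.uint8)
c=np.vstack(cv2.findContours(m,0,1)[0])[:,0].astype(float)
D=np.c_[(c[:,0]-k['cx'])/k['fx'],(c[:,1]-k['cy'])/k['fy'],np.ones(len(c))]@Rm
P=C+D*((.026-C[2])/D[:,2])[:,None]
print(np.percentile(P[:,:2],[0,2,98,100],axis=0))
```

```text
[0.59871794 0.06316068 0.34977219] 0.08063472431041707 [ 0.2913114   0.37513639 -0.5922846   1.57604417  0.21888282  1.24914523
 -1.90871196]
wrist dip_bowl circ [0.5991 0.0625] inl 0.8908045977011494
[[0.54180081 0.00690651]
 [0.54181482 0.0073863 ]
 [0.65266559 0.11908983]
 [0.65268177 0.11951096]]
```

Request:
play_rows(
  series=[
    [-0.08,0.22,0,0,0,-0.25],
    [-0.16,0.44,0,0,0,-0.5],
    [-0.24,0.66,0,0,0,-0.75],
    [-0.344,0.88,0,0,0,-1],
    [-0.344,1,0,0,0,-1],
  ],
  fingers=0.65,
)

```text
time: 26.4
ee_pos: [0.5439, -0.0907, 0.3427]
eef_rot: [0.966, 0.259, -0.002, -0.0]
ft_force: [0.9, -0.7, -0.0]
width: 0.072
grip_force: 0.0
```

Request:
play_rows(
  series=[
    [0,0,0,0,0,-0.25],
    [0,0,0,0,0,-0.5],
    [0,0,0,0,0,-0.75],
    [0,0,0,0,0,-1],
  ],
)

```text
time: 26.8
ee_pos: [0.5454, -0.0875, 0.3429]
eef_rot: [0.865, 0.502, -0.001, -0.001]
ft_force: [0.4, 0.9, 0.6]
width: 0.0714
grip_force: 0.0
```

Request:
play_rows(
  series=[
    [0,0,0,0,0,-0.25],
    [0,0,0,0,0,-0.5],
    [0,0,0,0,0,-0.75],
    [0,0,0,0,0,-1],
    [0,0,0,0,0,-1],
  ],
)

```text
time: 27.3
ee_pos: [0.5454, -0.0876, 0.343]
eef_rot: [0.707, 0.707, -0.0, -0.001]
ft_force: [-0.6, -0.4, 0.5]
width: 0.0722
grip_force: 0.0
```

Request:
play_rows(
  series=[
    [-0.25,0,0,0,0,0],
    [-0.5,0,0,0,0,0],
    [-0.75,0,0,0,0,0],
    [-1,0,0,0,0,0],
  ],
)

```text
time: 27.7
ee_pos: [0.5452, -0.2389, 0.3435]
eef_rot: [0.709, 0.705, -0.0, -0.001]
ft_force: [0.1, 0.9, 0.3]
width: 0.0718
grip_force: 0.0
```

Request:
play_rows(
  series=[
    [-0.25,0,0,0,0,0],
    [-0.49,0,0,0,0,0],
    [-0.49,0,0,0,0,0],
    [-0.49,0,0,0,0,0],
    [-0.49,0,0,0,0,0],
  ],
)

```text
time: 28.2
ee_pos: [0.5458, -0.3096, 0.3439]
eef_rot: [0.708, 0.706, 0.0, -0.001]
ft_force: [-0.3, 0.6, 0.8]
width: 0.0718
grip_force: 0.0
```

Run:
```python
from meas import *
s=status.read_state();print(s['ee_pos'],s['width'],s['eef_rot'],s['joint_positions'])
look("wrist",[("lime_half",0)],"w8")
```

```text
[ 0.5457728  -0.30963699  0.34392295] 0.07184041594023279 [ 7.07746068e-01  7.06466683e-01  1.72927976e-04 -5.47097790e-04] [ 0.92985845  0.45164308 -0.64292255  1.50557653  0.276043    1.27741504
  0.25303279]
wrist lime_half [0.5468, -0.3109] 0.86 1231 1274 [257.3, 177.7]
```

View pics/w8.png

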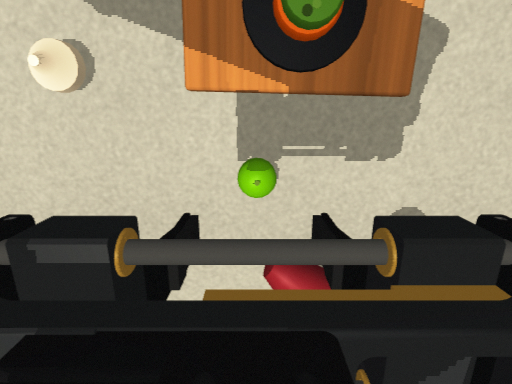

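The wrist view shows the lime at (257,178), centred between the fingers. The sausage at (297,278) is clear. Picking it up now.

Request:
play_rows(
  series=[
    [-0.01,0.005,0.3,0,0,0],
    [-0.01,0.005,0.6,0,0,0],
    [-0.01,0.005,0.9,0,0,0],
    [-0.01,0.005,1,0,0,0],
    [-0.01,0.005,1,0,0,0],
  ],
)

```text
time: 28.8
ee_pos: [0.5459, -0.3115, 0.1929]
eef_rot: [0.707, 0.707, -0.0, -0.002]
ft_force: [-0.1, 0.5, 0.6]
width: 0.0719
grip_force: 0.0
```

Request:
play_rows(
  series=[
    [0,0,0.055,0,0,0],
    [0,0,0.055,0,0,0],
    [0,0,0.055,0,0,0],
  ],
)

```text
time: 29.1
ee_pos: [0.5468, -0.3126, 0.1878]
eef_rot: [0.708, 0.707, 0.0, 0.001]
ft_force: [0.4, -0.2, 1.2]
width: 0.072
grip_force: 0.0
```

Request:
play_rows(
  series=[
    [0,0,0,0,0,0],
    [0,0,0,0,0,0],
    [0,0,0,0,0,0],
    [0,0,0,0,0,0],
    [0,0,0,0,0,0],
  ],
  fingers=-1,
)

```text
time: 29.6
ee_pos: [0.5463, -0.3124, 0.1864]
eef_rot: [0.708, 0.707, 0.0, 0.0]
ft_force: [-0.2, -0.6, 0.7]
width: 0.0451
grip_force: 20.0
```

Request:
play_rows(
  series=[
    [0,0,0,0,0,0],
    [0,0,0,0,0,0],
    [0,0,0,0,0,0],
  ],
)

```text
time: 29.9
ee_pos: [0.5463, -0.3125, 0.1864]
eef_rot: [0.708, 0.707, 0.0, 0.0]
ft_force: [-0.7, 0.5, 1.7]
width: 0.0453
grip_force: 20.0
```

Request:
play_rows(
  series=[
    [0,0,-0.2,0,0,0],
    [0,0,-0.4,0,0,0],
    [0,0,-0.6,0,0,0],
    [0,0,-0.85,0,0,0],
    [0,0,-0.85,0,0,0],
  ],
)

```text
time: 30.4
ee_pos: [0.5476, -0.3125, 0.319]
eef_rot: [0.708, 0.707, 0.001, 0.004]
ft_force: [0.8, 0.1, 0.3]
width: 0.0453
grip_force: 20.0
```

Run:
```python
from meas import *
s=status.read_state();print(s['ee_pos'],s['width'],s['grip_force'])
look("wrist",[("lime_half",s['ee_pos'][2]-.186)],"w9")
```

```text
[ 0.54760056 -0.31253571  0.3189807 ] 0.04532120741316596 19.999993052333593
wrist lime_half [0.5475, -0.3029] 0.91 3026 4934 [255.3, 217.9]
```

View pics/w9.png

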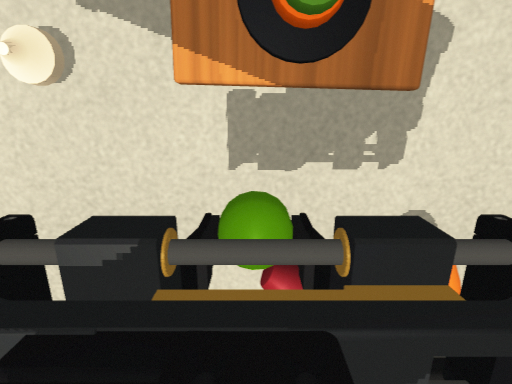

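The wrist view shows the lime held level at (255,230). Carrying it to the board centre.

Request:
play_rows(
  series=[
    [0.22,0.04,0,0,0,0],
    [0.44,0.08,0,0,0,0],
    [0.66,0.12,0,0,0,0],
    [0.91,0.163,0,0,0,0],
  ],
)

```text
time: 30.9
ee_pos: [0.5704, -0.1753, 0.3119]
eef_rot: [0.708, 0.706, -0.001, -0.001]
ft_force: [0.3, -0.4, -1.3]
width: 0.0446
grip_force: 20.0
```

Request:
play_rows(
  series=[
    [0.22,0.04,0,0,0,0],
    [0.44,0.08,0,0,0,0],
    [0.66,0.12,0,0,0,0],
    [0.912,0.163,0,0,0,0],
    [0.912,0.163,0,0,0,0],
  ],
)

```text
time: 31.4
ee_pos: [0.5953, -0.0328, 0.3125]
eef_rot: [0.705, 0.71, 0.001, -0.002]
ft_force: [0.2, 0.4, -0.4]
width: 0.0448
grip_force: 20.0
```

Request:
play_rows(
  series=[
    [0,0,0,0,0,0],
    [0,0,0,0,0,0],
    [0,0,0,0,0,0],
    [0,0,0,0,0,0],
  ],
)

```text
time: 31.8
ee_pos: [0.5955, -0.0403, 0.3134]
eef_rot: [0.708, 0.706, -0.0, -0.0]
ft_force: [-0.2, 0.3, 0.3]
width: 0.045
grip_force: 20.0
```

Request:
play_rows(
  series=[
    [0.005,0,0.2,0,0,0],
    [0.005,0,0.4,0,0,0],
    [0.005,0,0.6,0,0,0],
    [0.005,0,0.69,0,0,0],
    [0.005,0,0.71,0,0,0],
  ],
)

```text
time: 32.3
ee_pos: [0.5951, -0.0389, 0.2058]
eef_rot: [0.708, 0.706, -0.001, -0.001]
ft_force: [-0.2, -0.0, -0.2]
width: 0.0448
grip_force: 20.0
```

Request:
play_rows(
  series=[
    [0,0,0.007,0,0,0],
    [0,0,0.007,0,0,0],
    [0,0,0.007,0,0,0],
    [0,0,0.007,0,0,0],
  ],
)

```text
time: 32.7
ee_pos: [0.5959, -0.0385, 0.2071]
eef_rot: [0.708, 0.707, 0.0, 0.001]
ft_force: [0.4, -0.4, -0.4]
width: 0.0449
grip_force: 20.0
```

Request:
play_rows(
  series=[
    [0,0,0.006,0,0,0],
    [0,0,0.006,0,0,0],
    [0,0,0.006,0,0,0],
    [0,0,0.006,0,0,0],
  ],
)

```text
time: 33.1
ee_pos: [0.5955, -0.0385, 0.2053]
eef_rot: [0.708, 0.707, -0.0, 0.0]
ft_force: [0.9, 0.2, -1.2]
width: 0.0448
grip_force: 20.0
```

Request:
play_rows(
  series=[
    [0,0,0.007,0,0,0],
    [0,0,0.007,0,0,0],
    [0,0,0.007,0,0,0],
  ],
)

```text
time: 33.4
ee_pos: [0.5956, -0.0384, 0.2043]
eef_rot: [0.708, 0.707, 0.0, 0.0]
ft_force: [-0.2, -0.4, 2.3]
width: 0.0444
grip_force: 20.0
```

Request:
play_rows(
  series=[
    [0,0,0,0,0,0],
    [0,0,0,0,0,0],
    [0,0,0,0,0,0],
    [0,0,0,0,0,0],
    [0,0,0,0,0,0],
  ],
  fingers=0.55,
)

```text
time: 33.9
ee_pos: [0.5955, -0.0384, 0.2042]
eef_rot: [0.708, 0.707, -0.0, -0.0]
ft_force: [-0.4, -0.9, 0.6]
width: 0.0667
grip_force: 0.0
```

Request:
play_rows(
  series=[
    [0,0,-0.2,0,0,0],
    [0,0,-0.4,0,0,0],
    [0,0,-0.6,0,0,0],
    [0,0,-0.85,0,0,0],
    [0,0,-0.95,0,0,0],
  ],
)

```text
time: 34.4
ee_pos: [0.5961, -0.0381, 0.3504]
eef_rot: [0.708, 0.707, 0.001, 0.002]
ft_force: [-0.3, -0.8, -0.6]
width: 0.0671
grip_force: 0.0
```

Run:
```python
from meas import *
s=status.read_state();print(s['ee_pos'],s['width'],s['eef_rot'])
look("wrist",[("lime_half",.018)],"w10")
```

```text
[ 0.59612058 -0.0380515   0.35036742] 0.06705402833857514 [0.70752317 0.70668664 0.00139001 0.00173944]
wrist lime_half [0.5946, -0.0364] 0.9 1323 1374 [253.8, 177.1]
wrist lime_half [0.4269, -0.0686] 0.84 909 1535 [108.6, 204.7]
wrist lime_half [0.393, 0.007] 0.77 1599 1882 [67.4, 138.5]
wrist lime_half [0.5958, 0.0312] 0.68 51338 1546 [254.7, 115.0]
```

View pics/w10.png

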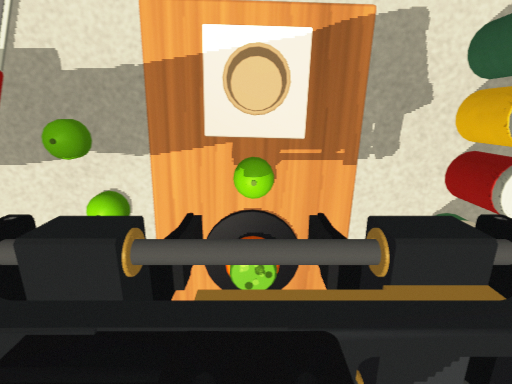

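The lime sits midway between the plates, with the bowl centred on its plate at (257,80). Heading to the salt.

Request:
play_rows(
  series=[
    [0.22,-0.11,0,0,0,0.25],
    [0.44,-0.22,0,0,0,0.5],
    [0.66,-0.33,0,0,0,0.75],
    [0.88,-0.44,0,0,0,1],
    [1,-0.5,0,0,0,1],
  ],
)

```text
time: 35.0
ee_pos: [0.5189, 0.1144, 0.3453]
eef_rot: [0.867, 0.499, -0.001, -0.0]
ft_force: [-0.1, 0.0, 0.4]
width: 0.0679
grip_force: 0.0
```

Request:
play_rows(
  series=[
    [0,0,0,0,0,0.25],
    [0,0,0,0,0,0.5],
    [0,0,0,0,0,0.75],
    [0,0,0,0,0,1],
  ],
)

```text
time: 35.4
ee_pos: [0.5204, 0.1114, 0.345]
eef_rot: [0.967, 0.256, -0.001, -0.0]
ft_force: [-0.3, -0.4, 0.3]
width: 0.0676
grip_force: 0.0
```

Request:
play_rows(
  series=[
    [0,0,0,0,0,0.25],
    [0,0,0,0,0,0.5],
    [0,0,0,0,0,0.75],
    [0,0,0,0,0,1],
    [0,0,0,0,0,1],
  ],
)

```text
time: 35.9
ee_pos: [0.5204, 0.1115, 0.3452]
eef_rot: [1.0, -0.002, -0.001, 0.0]
ft_force: [-0.1, -0.6, -0.1]
width: 0.0676
grip_force: 0.0
```

Request:
play_rows(
  series=[
    [-0.08,-0.2,0,0,0,0],
    [-0.16,-0.4,0,0,0,0],
    [-0.22,-0.605,0,0,0,0],
    [-0.22,-0.605,0,0,0,0],
  ],
)

```text
time: 36.3
ee_pos: [0.4858, 0.2067, 0.3461]
eef_rot: [1.0, 0.005, -0.001, -0.001]
ft_force: [-0.1, -0.3, 0.6]
width: 0.0674
grip_force: 0.0
```

Request:
play_rows(
  series=[
    [-0.08,-0.2,0,0,0,0],
    [-0.16,-0.4,0,0,0,0],
    [-0.22,-0.605,0,0,0,0],
    [-0.22,-0.605,0,0,0,0],
    [-0.22,-0.605,0,0,0,0],
  ],
)

```text
time: 36.8
ee_pos: [0.4549, 0.2931, 0.3459]
eef_rot: [1.0, 0.001, -0.0, 0.0]
ft_force: [0.4, 0.2, -0.3]
width: 0.0674
grip_force: 0.0
```

Request:
play_rows(
  series=[
    [0,0,0,0,0,0],
    [0,0,0,0,0,0],
    [0,0,0,0,0,0],
  ],
)

```text
time: 37.1
ee_pos: [0.4555, 0.2924, 0.3466]
eef_rot: [1.0, -0.001, 0.0, 0.0]
ft_force: [0.1, -0.1, 0.3]
width: 0.0676
grip_force: 0.0
```

Run:
```python
from meas import *
s=status.read_state();print(s['ee_pos'],s['width'],s['eef_rot'],s['joint_positions'])
look("wrist",[("salt_pot",0),("lemon_half",0)],"w11"); circ("wrist","salt_pot",.058,.019)
```

```text
[0.45549328 0.29235017 0.34656497] 0.0675711918271585 [ 9.99999218e-01 -1.23091297e-03  4.71572281e-05  2.17794172e-04] [-0.00367664  0.27265653 -0.75038555  1.7290183   0.19740922  1.21747635
 -2.37771453]
wrist salt_pot [0.4523, 0.2942] 0.56 1340 1439 [253.7, 183.3]
wrist lemon_half [0.4737, 0.4069] 0.55 1427 1417 [156.7, 159.4]
wrist salt_pot circ [0.4541 0.2943] inl 0.6923076923076923
```

View pics/w11.png

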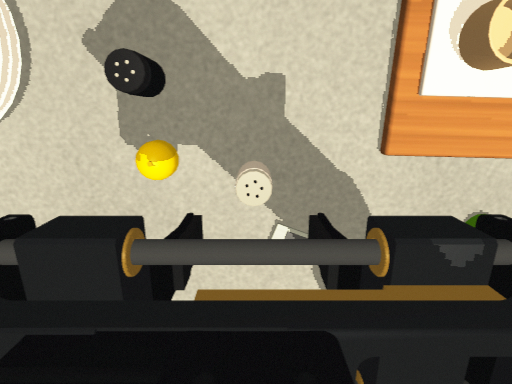

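The wrist view shows the salt pot at (254,185), centred between the fingers, with lemon and pepper clear.

Request:
play_rows(
  series=[
    [-0.01,-0.012,0.3,0,0,0],
    [-0.01,-0.012,0.6,0,0,0],
    [-0.01,-0.012,0.9,0,0,0],
    [-0.01,-0.012,1,0,0,0],
    [-0.01,-0.012,1,0,0,0],
  ],
)

```text
time: 37.8
ee_pos: [0.453, 0.2947, 0.1953]
eef_rot: [1.0, -0.001, -0.002, 0.001]
ft_force: [0.1, 0.9, -0.0]
width: 0.0678
grip_force: 0.0
```

Request:
play_rows(
  series=[
    [0,0,0.03,0,0,0],
    [0,0,0.03,0,0,0],
    [0,0,0.03,0,0,0],
  ],
)

```text
time: 38.1
ee_pos: [0.4541, 0.2954, 0.1938]
eef_rot: [1.0, -0.001, 0.001, -0.0]
ft_force: [0.7, 0.6, -0.8]
width: 0.0676
grip_force: 0.0
```

Request:
play_rows(
  series=[
    [0,0,0,0,0,0],
    [0,0,0,0,0,0],
    [0,0,0,0,0,0],
    [0,0,0,0,0,0],
    [0,0,0,0,0,0],
  ],
  fingers=-1,
)

```text
time: 38.6
ee_pos: [0.4535, 0.295, 0.1922]
eef_rot: [1.0, -0.001, 0.0, 0.0]
ft_force: [0.2, -1.5, 1.5]
width: 0.0398
grip_force: 20.0
```

Request:
play_rows(
  series=[
    [0,0,0,0,0,0],
    [0,0,0,0,0,0],
    [0,0,0,0,0,0],
  ],
)

```text
time: 38.9
ee_pos: [0.4536, 0.295, 0.1922]
eef_rot: [1.0, -0.001, 0.0, 0.0]
ft_force: [-1.1, -2.1, 2.3]
width: 0.0392
grip_force: 20.0
```

Request:
play_rows(
  series=[
    [0,0,-0.2,0,0,0],
    [0,0,-0.4,0,0,0],
    [0,0,-0.6,0,0,0],
    [0,0,-0.9,0,0,0],
    [0,0,-0.9,0,0,0],
  ],
)

```text
time: 39.4
ee_pos: [0.4543, 0.2965, 0.3326]
eef_rot: [1.0, -0.001, 0.004, -0.002]
ft_force: [0.6, 0.2, -1.2]
width: 0.0395
grip_force: 20.0
```

Request:
play_rows(
  series=[
    [0.12,0.18,0,0,0,0],
    [0.24,0.37,0,0,0,0],
    [0.36,0.55,0,0,0,0],
    [0.476,0.739,0,0,0,0],
  ],
)

```text
time: 39.8
ee_pos: [0.5252, 0.183, 0.3265]
eef_rot: [1.0, -0.001, -0.0, 0.0]
ft_force: [0.0, -1.2, -0.9]
width: 0.0396
grip_force: 20.0
```

Request:
play_rows(
  series=[
    [0.12,0.18,0,0,0,0],
    [0.24,0.37,0,0,0,0],
    [0.36,0.55,0,0,0,0],
    [0.476,0.739,0,0,0,0],
  ],
)

```text
time: 40.2
ee_pos: [0.5965, 0.0721, 0.3263]
eef_rot: [1.0, -0.001, -0.0, 0.0]
ft_force: [0.4, 0.9, -1.4]
width: 0.0395
grip_force: 20.0
```

Request:
play_rows(
  series=[
    [0.12,0.18,0,0,0,0],
    [0.24,0.37,0,0,0,0],
    [0.36,0.55,0,0,0,0],
    [0.476,0.739,0,0,0,0],
    [0.476,0.739,0,0,0,0],
  ],
)

```text
time: 40.7
ee_pos: [0.6685, -0.0434, 0.3254]
eef_rot: [1.0, -0.004, -0.0, 0.001]
ft_force: [-0.3, -0.5, -1.3]
width: 0.0394
grip_force: 20.0
```

Request:
play_rows(
  series=[
    [0,0,0,0,0,0],
    [0,0,0,0,0,0],
    [0,0,0,0,0,0],
    [0,0,0,0,0,0],
  ],
)

```text
time: 41.1
ee_pos: [0.667, -0.0368, 0.3273]
eef_rot: [1.0, -0.0, 0.0, -0.0]
ft_force: [-0.2, -0.1, -1.5]
width: 0.0395
grip_force: 20.0
```

Run:
```python
from meas import *
s=status.read_state();print(s['ee_pos'],s['width'],s['eef_rot'])
z=s['ee_pos'][2]-.192
vision.camera("wrist"); circ("wrist","salt_pot",z+.058,.019)
look("scene",[("lime_half",.018),("salt_pot",z)])
```

```text
[ 0.66702702 -0.03682705  0.32731532] 0.03948518504666599 [ 9.99999997e-01 -4.81750633e-06  7.77935015e-05 -6.99395005e-06]
wrist salt_pot circ [ 0.6736 -0.0366] inl 0.3041095890410959
scene lime_half [0.3977, 0.0078] 0.58 160 175 [276.5, 168.8]
scene lime_half [0.5973, -0.0381] 0.45 200 222 [240.4, 211.3]
scene salt_pot [0.6761, -0.0376] 0.66 233 413 [225.9, 198.5]
```

Request:
play_rows(
  series=[
    [0,0,0.2,0,0,0],
    [0,0,0.4,0,0,0],
    [0,0,0.6,0,0,0],
    [0,0,0.74,0,0,0],
    [0,0,0.765,0,0,0],
  ],
)

```text
time: 41.85
ee_pos: [0.6666, -0.0378, 0.2103]
eef_rot: [1.0, -0.001, -0.001, -0.0]
ft_force: [0.6, 0.1, -0.8]
width: 0.0391
grip_force: 20.0
```

Request:
play_rows(
  series=[
    [0,0,0.005,0,0,0],
    [0,0,0.005,0,0,0],
    [0,0,0.005,0,0,0],
    [0,0,0.005,0,0,0],
  ],
)

```text
time: 42.25
ee_pos: [0.6675, -0.0378, 0.2127]
eef_rot: [1.0, -0.001, 0.001, 0.0]
ft_force: [0.9, -0.6, -0.4]
width: 0.0393
grip_force: 20.0
```

Request:
play_rows(
  series=[
    [0,0,0.005,0,0,0],
    [0,0,0.005,0,0,0],
    [0,0,0.005,0,0,0],
    [0,0,0.005,0,0,0],
  ],
)

```text
time: 42.65
ee_pos: [0.6672, -0.0378, 0.2109]
eef_rot: [1.0, -0.001, -0.0, 0.0]
ft_force: [-0.2, 0.5, -2.1]
width: 0.0396
grip_force: 20.0
```

Request:
play_rows(
  series=[
    [0,0,0.005,0,0,0],
    [0,0,0.005,0,0,0],
    [0,0,0.005,0,0,0],
    [0,0,0.005,0,0,0],
  ],
)

```text
time: 43.05
ee_pos: [0.6673, -0.0378, 0.2103]
eef_rot: [1.0, -0.001, 0.0, 0.0]
ft_force: [-0.6, -0.0, -1.4]
width: 0.0391
grip_force: 20.0
```

Request:
play_rows(
  series=[
    [0,0,0,0,0,0],
    [0,0,0,0,0,0],
    [0,0,0,0,0,0],
    [0,0,0,0,0,0],
    [0,0,0,0,0,0],
  ],
  fingers=0.4,
)

```text
time: 43.55
ee_pos: [0.6672, -0.0378, 0.2102]
eef_rot: [1.0, -0.001, 0.0, 0.0]
ft_force: [0.2, 0.8, 0.6]
width: 0.0602
grip_force: 0.0
```

Request:
play_rows(
  series=[
    [0,0,-0.2,0,0,0],
    [0,0,-0.4,0,0,0],
    [0,0,-0.6,0,0,0],
    [0,0,-0.85,0,0,0],
    [0,0,-1,0,0,0],
  ],
)

```text
time: 44.05
ee_pos: [0.6675, -0.0376, 0.3634]
eef_rot: [1.0, -0.001, 0.002, 0.0]
ft_force: [1.2, 0.1, 0.2]
width: 0.0608
grip_force: 0.0
```

Request:
play_rows(
  series=[
    [-0.2,-0.2,0,0,0,0],
    [-0.4,-0.4,0,0,0,0],
    [-0.6,-0.6,0,0,0,0],
    [-0.8,-0.8,0,0,0,0],
    [-1,-1,0,0,0,0],
  ],
)

```text
time: 44.55
ee_pos: [0.516, 0.1135, 0.3603]
eef_rot: [1.0, -0.001, 0.0, 0.0]
ft_force: [0.9, 0.0, 0.5]
width: 0.0608
grip_force: 0.0
```

Request:
play_rows(
  series=[
    [0,-0.25,0,0,0,0],
    [0,-0.5,0,0,0,0],
    [0,-0.75,0,0,0,0],
    [0,-1,0,0,0,0],
  ],
)

```text
time: 44.95
ee_pos: [0.5175, 0.2638, 0.3604]
eef_rot: [1.0, -0.001, 0.0, 0.0]
ft_force: [-0.1, 0.7, -0.5]
width: 0.0608
grip_force: 0.0
```

Run:
```python
from meas import *
L=[("round_plate",.018),("square_plate",.018),("orange_fritter",.026),("green_fritter",.044),("dip_bowl",.026),("lime_half",.018),("salt_pot",.018),("lemon_half",0),("pepper_pot",0)]
for c in("top","scene"): look(c,L,c+"9")
a=cv2.imread("pics/top9.png")[90:290,80:480]; b=cv2.imread("pics/scene9.png")[130:280,130:430]
cv2.imwrite("pics/fin.png",np.vstack([cv2.resize(a,(600,300)),cv2.resize(b,(600,300))]))
```

```text
top round_plate [0.594, -0.1372] 0.68 1834 1761 [331.5, 164.0]
top square_plate [0.5997, 0.0629] 0.9 1922 1868 [252.2, 160.8]
top orange_fritter [0.5854, -0.1292] 0.52 285 554 [329.0, 165.8]
top orange_fritter [0.5921, -0.1354] 0.27 1782 554 [331.5, 163.2]
top green_fritter [0.5977, -0.1387] 0.62 377 408 [333.7, 159.2]
top dip_bowl [0.6007, 0.0637] 0.68 595 585 [251.6, 157.4]
top lime_half [0.3828, 0.0054] 0.75 303 287 [273.9, 246.7]
top lime_half [0.4159, -0.0799] 0.73 291 290 [308.9, 233.7]
top lime_half [0.5982, -0.0368] 0.68 308 281 [291.8, 161.3]
top lime_half [0.4689, 0.4095] 0.5 201 310 [111.2, 209.4]
top salt_pot [0.6669, -0.0373] 0.54 270 309 [292.6, 132.3]
top lemon_half [0.4711, 0.417] 0.45 145 300 [110.8, 209.6]
top pepper_pot [0.5849, -0.1356] 0.66 305 296 [331.3, 166.5]
scene round_plate [0.5945, -0.1388] 0.74 999 1066 [208.7, 204.1]
scene square_plate [0.5956, 0.0626] 0.7 1309 1309 [274.4, 221.3]
scene orange_fritter [0.6012, -0.0363] 0.63 232 402 [240.4, 210.7]
scene orange_fritter [0.6038, -0.1319] 0.55 180 384 [209.0, 203.5]
scene orange_fritter [0.6101, 0.0654] 0.54 1353 433 [273.9, 221.9]
scene green_fritter [0.5946, -0.1387] 0.76 223 277 [207.5, 196.7]
scene dip_bowl [0.5969, 0.0612] 0.94 481 520 [273.9, 215.3]
scene lime_half [0.3993, 0.0085] 0.63 173 175 [276.6, 169.1]
scene lime_half [0.5952, -0.0369] 0.56 216 222 [241.1, 210.8]
scene lime_half [0.4344, -0.0759] 0.53 151 176 [247.8, 170.8]
scene salt_pot [0.6658, -0.0403] 0.76 301 332 [230.1, 224.9]
scene lemon_half [0.4738, 0.406] 0.82 230 243 [403.9, 221.0]
scene pepper_pot [0.5633, 0.4102] 0.93 369 383 [405.4, 242.2]
scene pepper_pot [0.6002, -0.1391] 0.74 181 291 [207.6, 203.3]
```

View pics/fin.png

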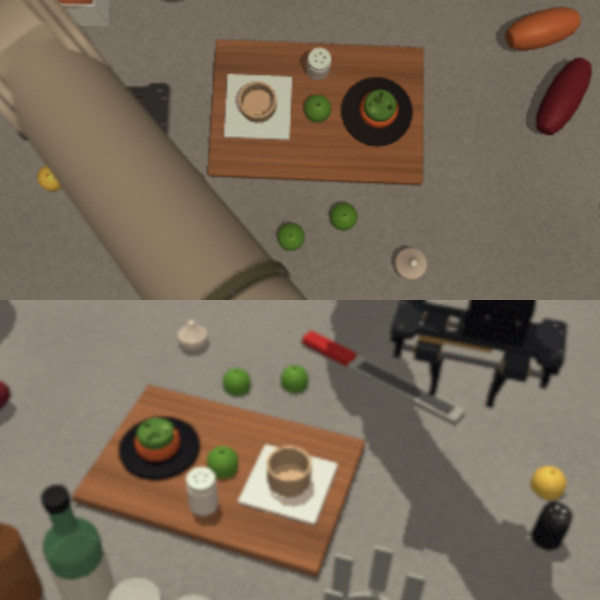

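Both views show the layout as asked. The stack is on the black plate and the bowl on the white. The lime is midway between them, with the salt behind it about 28–29 mm off. Lemon and pepper haven't moved, and the gripper is clear.

```bash
python3 -c "
from bench import job
print(job.close_job())"
```

```text
the job is handed in; nothing more can be done
None
```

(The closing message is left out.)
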